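Unlock and open the clamp of a turning fixture

ROBOT

A 6-joint arm with a two-finger parallel gripper is mounted at the origin on the work surface. World frame = base frame: x ahead of the robot, y to its left, z up, the work surface at z = 0. Lengths are in m, angles in rad, forces in N, time in s.
With the tool pointing down it reaches from about 0.375 to 0.9 m from the base axis. Payload 3.1 kg.
Tool frame: the origin (TCP) lies at the centre of the arm's flange, where the gripper is bolted on; the fingertips stand 182 mm ahead of it and the grasp point (between the pads) lies 164 mm ahead of it; z points along the fingers, y is the line along which they close (so a half turn about z gives the same grasp; the last joint's range is limited). The gripper opens to 87 mm and grips with 3 to 60 N. Pads are 19 mm wide; open, the fingers measure 117 mm over their backs; the gripper's body (75 mm by 190 mm) begins 51 mm behind the grasp point.
Start: joints at [1.081, 0.527, 1.433, -0, 1.181, -0.178], TCP at [0.191, 0.595, 0.405] pointing down, gripper open.
Joint ranges: [-3.08, 3.08], [-0.75, 2.2], [0.22, 2.44], [-1.43, 4.57], [0, 2.65], [-2.85, 2.85]. Speed limits (rad/s): [2.79, 2.79, 3.14, 3.14, 3.14, 3.14].

INTERFACE

Orientations are given as a unit quaternion [x, y, z, w].
In Python, from rig import * gives the robot as it stands.
- The arm moves only by the tool move_arm, never from a script. Its argument "commands" is a list that holds one entry, the list of rows, each a list of 6 numbers: the shift along the tool's x, y, z in units of 40 mm (1.0 is 40 mm), then the turn, a rotation vector about the tool's x, y, z in rad. A call has 1 to 12 rows; each row is the pose to reach, as a shift and turn from the pose commanded when the call began, along the tool's axes at that moment; what a row does not reach only later rows make up. A row lasts 1/8 s, in which the tool goes at most 62.5 mm and 10.7 degrees, less where a joint would pass 70% of its speed; a pose out of reach is approached as far as the arm can. A call with a gripper value outside its range is refused whole. "claw" is the closure, from -1 (fully open) to 1 (shut), so that 0 is half open, set as the call begins (left out, the last holds). The fingers move at their own pace and stop on an object; "squeeze" is the grip in N (left out, the last holds). Time passes only in rows, so rows that repeat a pose let the fingers close. It gives the time, the measured TCP pose, the force, the opening and the grip force at its end, in the units of the state.
- get_obs(): the state, without advancing time (a new reading comes with each control period).
- camera(name): name is "side" or "top" or "wrist"; returns a dict with "pixels" (420x560x3 uint8, blue, green, red), "range_z" (420x560 float32, m along the optical axis (not along the pixel's ray), 0 where there is no reading), "camera_matrix" (3x3 intrinsics, pixels), "extrinsics" (4x4, takes a point from world to camera coordinates). Camera axes: x right, y up, looking along -z (the intrinsics and any distortion apply to the point x, -y, -z); pixel columns grow to the right and rows downward; lengths in m; the calibration is good to about 2 mm. A picture is of the moment at which its call begins.
- hand_in(): hands the job in; it is judged then, once.
The state is a dict: "time": time; "q": joint angles; "joint_velocities": joint speeds; "joint_torque": joint torques, N m; "position": TCP position; "tool_rot": TCP orientation; "ft_force": force on the tool from outside, world axes, zero at the start; "moment": the same for the moment, N m; "grip_width": finger opening in m; "grip_force": force on a finger pad.
Only numpy, scipy, OpenCV 4.12 (cv2) and the standard library are available. Lean on these libraries where they do the work, as an engineer would, in place of code of your own. Each camera call takes 0.05 s, during which the arm holds its last target. There are 200 camera calls.

TASK

Open the clamp on the fixture so that the finished ring can be taken out: gently push the red safety tab along the metal strap towards the hinge until you feel it come up against its sprung stop, then raise the strap by its free end until it stands about upright, and let go of it. Never force the tab: its lock is strained by anything beyond about 15 N, whether you push on at the stop or pull the strap up while it is still locked. Leave the ring in its nest and the other parts where they are.

Things in the scene. Friction and masses are not known exactly. Their poses are not given: they have to be found in the camera images.
- fixture: Dark steel pallet plate, fixed, 260 x 220 x 22 mm, carrying the clamp; place and yaw vary. Origin on the table, on the strap's line; the plate spans x -135 to +125 mm. +x points along the strap from its free end to its hinge, z up. Under the strap a closed grey lock housing, 24 mm wide, x -103 to -27 mm, up to 49 mm above the table.
- strap (a joint): Angle of the clamp strap (rad): 0 lying shut and level, growing as its free end is raised, 1.57 straight up, end of travel 1.75. A stiff hinge: it stays at any angle where it is left, and takes about 3 N at the grip to raise. While the tab is locked it has only about 1 mm of play.
- strap_hinge (a point): Point on the strap's hinge axis, at fixture x = +75, y = 0 mm, 42 mm above the table; the axis is the fixture's y. Grey hinge cheeks with round pin heads stand to both sides.
- strap_grip (a point): Middle of the strap's bare free end, where it is taken (black cross lines): aluminium bar 28 mm wide (along fixture y), 9 mm thick. Shut, it lies level, 51 to 60 mm above the table. 183 mm from the hinge axis along the strap, 13.5 mm above the axis. The bar ends 14 mm beyond the point; 29 mm are free below it, and the sides are free.
- tab: Red safety tab on top of the strap; slides towards the hinge (fixture +x) to unlock. Origin on the strap's top face (60 mm above the table when shut) under the middle of its thumb piece, a block 10 mm (along the strap) x 22 mm x 22 mm high; on the hinge side a 4 mm high foot plate reaches 25 mm from the origin. Axes as the fixture's while shut.
- tab_push (a point): Middle of the thumb piece's face on the free-end side, where the tab is pushed: 5 mm behind its origin, 11 mm above the strap. It takes about 6 N to slide and stays where left. The lock lets go after 4 to 28 mm, unseen and different at each start; 1.5 mm further the tab meets a sprung stop of about 10 N/mm. Push until it is felt (11 to 14 N in all), no further.
- ring: Black turned ring, 56 mm outside, 28 mm bore, 27 mm high, loose in its nest of four brass pins on the plate, under the middle of the strap. Origin at the centre of its underside. To be left alone.
- spare_ring: The same kind of ring, loose on the plate beside the hinge, a bystander. Origin at the centre of its underside.
- plug: Loose stepped steel plug, 44 mm wide, 36 mm high, on the plate on the other side of the hinge, a bystander. Origin at the centre of its underside.
- blank_a: Loose black ring, 56 mm wide, 27 mm high, on the table, a bystander. Origin at the centre of its underside.
- blank_b: Loose black ring, 56 mm wide, 27 mm high, on the table, a bystander. Origin at the centre of its underside.
- flange: Loose aluminium flange, 72 mm wide, 32 mm high, on the table, a bystander. Origin at the centre of its underside.
- wrench: Loose wrench, 180 mm long, lying on the table, a bystander. Origin under its middle.

How it is judged:
On the way, in this order (a step that is already met when the one before it is completed fails the run):
1. the tab has been slid at least 3.5 mm towards the hinge while the strap lies shut (distance of tab from where it was at the start of the episode above 0.0035 m and value of joint strap below 0.03 rad), for 0.2 s.
2. the strap has been raised (value of joint strap above 0.6 rad), for 0.1 s.
At the end, for the whole second after the job is handed in: The strap stands at 1.25 rad (72 degrees) or more, at rest and let go; the ring is still in its nest, within 6 mm of its start and upright (value of joint strap above 1.25 rad and velocity of joint strap between -0.05 and 0.05 rad/s and distance of ring from where it was at the start of the episode below 0.006 m and angle between ring's own z axis and vertical below 0.1 rad); the robot touches nothing.
It fails at once if the tab is pressed with more than 20 N (contact force between the fingers and tab above 20 N).
It fails at once if the strap is pulled against its lock: with the fingers off the tab, the lock bears more than 25 N (contact force between tab and anything else above 25 N and contact force between the fingers and tab below 1 N).
It fails at once if a bystander on the plate or table is moved by more than 30 mm (distance of any of spare_ring, plug, blank_a, blank_b, flange, wrench from where it was at the start of the episode above 0.03 m).
It also fails if it takes over 48 s, if anything falls off the work surface, if the arm or the gripper's body presses on something with over 40 N, if the wrist force passes 120 N, or if a joint passes its speed limit or range.

## Working session

There is one attempt and no reset: what is moved stays moved. The work goes in short steps, Python scripts to look and compute and a tool call to move; the robot and the scene stay as the last step left them, time stands still between calls to the robot, and variables do not carry over. Pictures are saved under pics/ and viewed, at most 10 in all, crops included, and the job is handed in when it is done.

Besides the shell and the picture viewer there is one more tool, called after "Request:" by a JSON object that holds its "method" and its "body". move_arm: Moves the arm, as the interface text tells. Its arguments: {"type":"object","properties":{"commands":{"type":"array","items":{"type":"array","items":{"type":"array","items":{"type":"number"}}}},"claw":{"type":"number"},"squeeze":{"type":"number"}},"required":["commands"]}

```bash
mkdir -p pics; python3 - <<'E'
from rig import *
import cv2,numpy as np
o=get_obs();print(o)
for n in ("side","top","wrist"):
    c=camera(n);cv2.imwrite(f"pics/{n}0.png",c["pixels"]);np.savez(f"{n}0.npz",**c)
    print(n,c["camera_matrix"],np.round(c["extrinsics"],3), c["range_z"].max(),[k for k in c])
E
```

```text
{'time': 0.0, 'q': array([ 1.08149028e+00,  5.28448354e-01,  1.43391452e+00,  8.63124758e-06,
        1.18142473e+00, -1.78505164e-01]), 'joint_velocities': array([ 1.09450711e-04, -7.26266748e-04,  1.23231207e-03,  1.80279944e-04,
       -1.25154700e-03,  2.62773814e-05]), 'joint_torque': array([ 6.67779568e-04, -4.40044713e+01, -1.76595962e+01,  6.33548666e-02,
        5.80525026e-02, -1.47984233e-04]), 'position': array([0.19094306, 0.59474601, 0.40377828]), 'tool_rot': array([ 1.54777257e-01,  9.87948782e-01, -1.03555337e-03, -3.63451917e-04]), 'ft_force': array([-0.80730143, -0.2003644 ,  0.15631168]), 'moment': array([ 0.0014071 ,  0.03494264, -0.01742584]), 'grip_force': 0.0, 'grip_width': 0.08691787560191183}
side [[479.17470874   0.         268.50628455]
 [  0.         479.17470874 205.40258347]
 [  0.           0.           1.        ]] [[ 0.964 -0.266 -0.004 -0.567]
 [ 0.19   0.679  0.709 -0.2  ]
 [-0.186 -0.685  0.705 -1.139]
 [ 0.     0.     0.     1.   ]] 3.5819914 ['pixels', 'range_z', 'camera_matrix', 'extrinsics']
top [[454.72229936   0.         284.11539991]
 [  0.         454.72229936 207.43614675]
 [  0.           0.           1.        ]] [[ 0.006 -1.     0.005  0.013]
 [ 0.987  0.007  0.158 -0.601]
 [-0.158  0.004  0.987 -1.322]
 [ 0.     0.     0.     1.   ]] 2.374991 ['pixels', 'range_z', 'camera_matrix', 'extrinsics']
wrist [[372.04690205   0.         278.99659914]
 [  0.         372.04690205 208.82418222]
 [  0.           0.           1.        ]] [[ 0.306  0.952 -0.003 -0.623]
 [-0.924  0.296 -0.243  0.029]
 [-0.231  0.077  0.97  -0.391]
 [ 0.     0.     0.     1.   ]] 1.193734 ['pixels', 'range_z', 'camera_matrix', 'extrinsics']
```

View pics/side0.png

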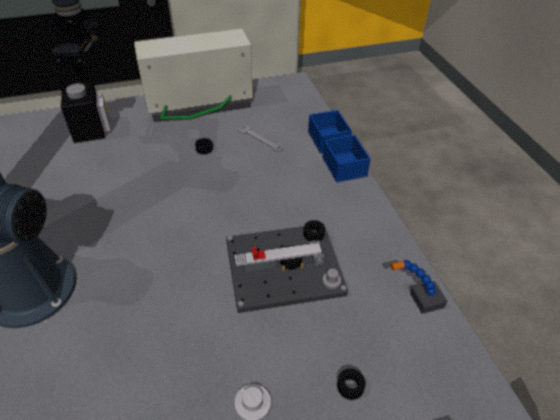

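View pics/top0.png

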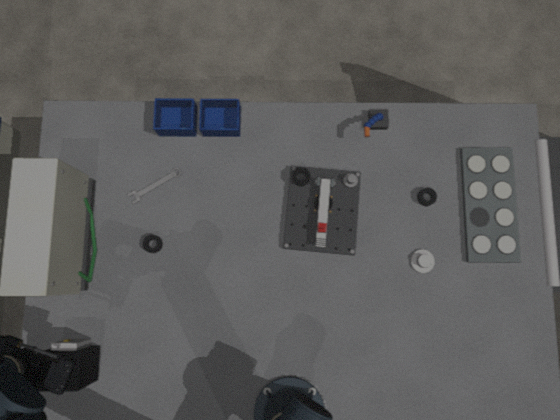

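The side view shows the strap running from its free end (237,260) to the hinge (322,248), with the red tab at (258,253). In the top view the strap goes from (320,245) to (325,180), with the tab at (322,227). The free end faces the robot.

```bash
cat > h.py <<'E'
import cv2,numpy as np
def world(c,m):
    v,u=np.nonzero(m); z=c["range_z"][v,u]; K=c["camera_matrix"]; ok=z>0; u,v,z=u[ok],v[ok],z[ok]
    p=np.c_[(u-K[0,2])/K[0,0]*z,-(v-K[1,2])/K[1,1]*z,-z]
    E=c["extrinsics"]; return (p-E[:3,3])@E[:3,:3]
def red(c):
    h=cv2.cvtColor(c["pixels"],cv2.COLOR_BGR2HSV); return ((h[...,0]<8)|(h[...,0]>172))&(h[...,1]>150)&(h[...,2]>70)
def ray(c,u,v,zpl):
    K=c["camera_matrix"];E=c["extrinsics"];R=E[:3,:3]
    o=-R.T@E[:3,3]; d=R.T@np.array([(u-K[0,2])/K[0,0],-(v-K[1,2])/K[1,1],-1]); return o+d*(zpl-o[2])/d[2]
def big(m):
    n,l,s,_=cv2.connectedComponentsWithStats(m.astype(np.uint8)); return l==1+np.argmax(s[1:,4])
E
python3 - <<'E'
from h import *
for n in("top","side"):
    c=dict(np.load(n+"0.npz"))
    r=red(c)
    box=np.zeros_like(r); 
    if n=="top": box[160:260,280:365]=1
    else: box[225:310,225:350]=1
    r&=box; p=world(c,r); print(n,"red",r.sum(),np.median(p,0),p.min(0),p.max(0),np.argwhere(r).mean(0))
    w=(c["pixels"].min(2)>140)&box; w=big(w|r); p=world(c,w)
    print("strap",w.sum(),np.median(p,0)); 
    P=p[np.abs(p[:,2]-.06)<.012][:,:2].astype(np.float32)
    print(cv2.minAreaRect(P), np.array(cv2.fitLine(P,cv2.DIST_HUBER,0,.01,.01)).ravel(), np.percentile(P,[0,100],axis=0))
    d=world(c,box&True); print("z", np.percentile(d[:,2],[5,50,99]))
E
```

```text
top red 51 [ 0.54019226 -0.09348929  0.06524206] [ 0.52598803 -0.10395873  0.05633463] [ 0.55228191 -0.08474276  0.08486363] [227.29411765 321.60784314]
strap 208 [ 0.62274752 -0.10167486  0.05918434]
((0.621207058429718, -0.10096795856952667), (0.02186933532357216, 0.1249646544456482), 85.30464935302734) [ 0.99780047 -0.06628915  0.6070888  -0.1006657 ] [[ 0.55847496 -0.11474157]
 [ 0.68399513 -0.08667582]]
z [-0.00331071  0.02042306  0.06368795]
side red 108 [ 0.53494904 -0.09540604  0.06622629] [ 0.52274029 -0.10799554  0.02276188] [ 0.5574771  -0.04536868  0.08634882] [253.28703704 257.65740741]
strap 486 [ 0.61915234 -0.10249871  0.06063908]
((0.6188254356384277, -0.10223039239645004), (0.03233863413333893, 0.13211628794670105), 85.35662841796875) [ 0.996335   -0.08553658  0.61901915 -0.10228392] [[ 0.55211186 -0.12128529]
 [ 0.68444306 -0.08327252]]
z [-0.00084544  0.02230954  0.06420573]
```

Request:
{"method": "move_arm", "body": {"commands": [[[-12.6,-14.0,1.6,0,0,-0.235],[-12.6,-14.0,1.6,0,0,-0.235],[-12.6,-14.0,1.6,0,0,-0.235],[-12.6,-14.0,1.6,0,0,-0.235],[-12.6,-14.0,1.6,0,0,-0.235],[-12.6,-14.0,1.6,0,0,-0.235],[-12.6,-14.0,1.6,0,0,-0.235],[-12.6,-14.0,1.6,0,0,-0.235],[-12.6,-14.0,1.6,0,0,-0.235],[-12.6,-14.0,1.6,0,0,-0.235],[-12.6,-14.0,1.6,0,0,-0.235],[-12.6,-14.0,1.6,0,0,-0.235]]], "claw": 1, "squeeze": 20}}

```text
time: 1.65
position: [0.4977, -0.0888, 0.341]
tool_rot: [0.038, 0.999, 0.0, 0.0]
ft_force: [0.9, 0.3, 1.0]
grip_width: 0.0005
grip_force: 0.0
```

```bash
python3 - <<'E'
from rig import *
from h import *
c=camera("wrist");cv2.imwrite("pics/w1.png",c["pixels"]);np.savez("w1.npz",**c)
o=get_obs();print(o["position"],o["tool_rot"],o["ft_force"])
r=big(red(c));p=world(c,r);print(r.sum(),np.median(p,0),np.percentile(p,[2,98],axis=0))
E
```

```text
[ 0.50200221 -0.0955752   0.34113015] [ 0.03969709  0.99919661 -0.00346312  0.00427614] [ 3.20994879 -4.6699736  -0.94831368]
47 [ 0.49146781 -0.08940408  0.16394913] [[ 0.48731509 -0.09016298  0.16156495]
 [ 0.49613485 -0.08863084  0.18358967]]
```

View pics/w1.png

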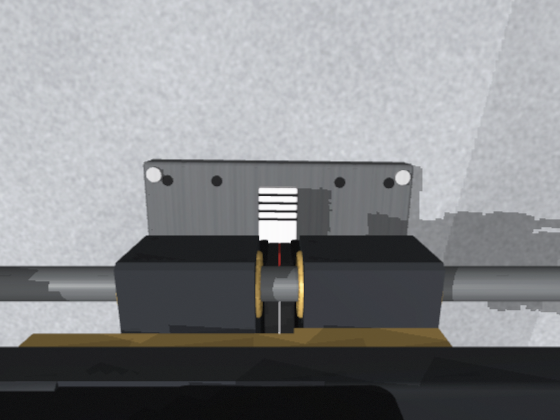

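The image top faces the robot. The strap's free end with its cross lines shows at columns 259-297, rows 187-240, and the gripper hides the tab. I'll move forward and look from two places.

Request:
{"method": "move_arm", "body": {"commands": [[[-1.8,0,0,0,0,0],[-1.8,0,0,0,0,0],[-1.8,0,0,0,0,0],[-1.8,0,0,0,0,0]]]}}

```text
time: 2.2
position: [0.5677, -0.0913, 0.3409]
tool_rot: [0.038, 0.999, 0.0, -0.001]
ft_force: [-0.7, -0.4, -0.0]
grip_width: 0.0008
grip_force: 0.0
```

```bash
python3 - <<'E'
from rig import *
from h import *
c=camera("wrist");cv2.imwrite("pics/w2.png",c["pixels"]);np.savez("w2.npz",**c)
o=get_obs();print(o["position"],o["tool_rot"],o["ft_force"])
r=big(red(c));p=world(c,r);print(r.sum(),np.argwhere(r).min(0),np.argwhere(r).max(0),np.median(p,0),np.percentile(p,[2,98],axis=0))
E
```

```text
[ 0.56771302 -0.09141359  0.34111291] [ 3.76003676e-02  9.99292325e-01  2.56736958e-04 -9.97915219e-04] [ 0.0826162  -0.60387264  0.51431197]
1402 [149 256] [190 289] [ 0.53614719 -0.0942247   0.06475584] [[ 0.52149262 -0.1056278   0.06286925]
 [ 0.55057815 -0.08325737  0.0830477 ]]
```

View pics/w2.png

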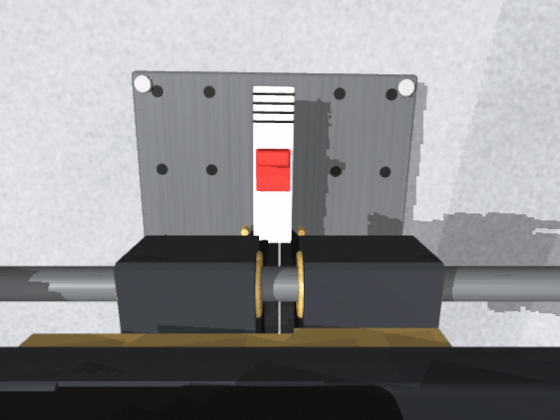

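Clear view now: the strap's free end is at row 86, columns 253-295. The cross lines are at rows 93-121 and the red tab at (256-289, 149-190).

```bash
python3 - <<'E'
from h import *
ends=[]
for n,lim in(("w1",235),("w2",225)):
    c=dict(np.load(n+".npz")); box=np.zeros((420,560),bool); box[60:lim,235:315]=1
    g=c["pixels"].min(2); w=(g>200)&box; w=cv2.morphologyEx(w.astype(np.uint8),cv2.MORPH_CLOSE,np.ones((9,3)))>0
    w=big(w); ys,xs=np.nonzero(w); e=ys.min()
    # edges per row
    rows=np.unique(ys)[3:-3]; L=np.array([xs[ys==y].min() for y in rows]);R=np.array([xs[ys==y].max() for y in rows])
    r0=rows<e+45
    uc=((L+R+1)/2)[r0].mean(); ends.append((c,uc,e)); p=world(c,w&~red(c))
    print(n,"end row",e,uc,"width",(R-L+1)[r0].mean(),"depth z",np.median(p[:,2]),"endpt",ray(c,uc,e,.06))
    pts=np.array([ray(c,(a+b+1)/2,y,.06) for a,b,y in zip(L,R,rows)])
    print("line",cv2.fitLine(pts[:,:2].astype(np.float32),cv2.DIST_HUBER,0,.001,.001).ravel())
# triangulate end
O=[];D=[]
for c,u,v in ends:
    a=ray(c,u,v,.3);b=ray(c,u,v,0.);O.append(a);D.append((b-a)/np.linalg.norm(b-a))
A=sum(np.eye(3)-np.outer(d,d) for d in D);B=sum((np.eye(3)-np.outer(d,d))@o for o,d in zip(O,D));print("tri end",np.linalg.solve(A,B))
c=dict(np.load("w2.npz"));r=big(red(c));p=world(c,r)
t=p[p[:,2]>.078];f=p[p[:,2]<.068];print("thumb top",len(t),t.mean(0),np.percentile(t,[2,98],axis=0));print("foot",f.mean(0),np.percentile(f,[2,98],axis=0))
E
```

```text
w1 end row 188 277.719512195122 width 37.4390243902439 depth z 0.060095567336845304 endpt [ 0.48123783 -0.08956947  0.06      ]
line [ 0.9955645  -0.09408132  0.4993292  -0.09098971]
w2 end row 86 273.3690476190476 width 40.73809523809524 depth z 0.06012163933281691 endpt [ 0.48111345 -0.08956745  0.06      ]
line [ 0.996001   -0.08934206  0.5211514  -0.0930336 ]
tri end [ 0.48114907 -0.089562    0.06046367]
thumb top 521 [ 0.52626474 -0.09373816  0.08181939] [[ 0.52139359 -0.1037104   0.0793501 ]
 [ 0.53131607 -0.08363565  0.08327333]]
foot [ 0.54182337 -0.09467937  0.06407869] [[ 0.53201586 -0.10592223  0.06267736]
 [ 0.5508929  -0.0828364   0.06545534]]
```

Request:
{"method": "move_arm", "body": {"commands": [[[1.76,-0.12,0,0,0,0.015],[1.76,-0.12,0,0,0,0.015],[1.76,-0.12,1.2,0,0,0.015],[1.76,-0.12,2.0,0,0,0.015],[1.76,-0.12,2.33,0,0,0.015],[1.76,-0.12,2.33,0,0,0.015],[1.76,-0.12,2.33,0,0,0.015]]]}}

```text
time: 3.12
position: [0.499, -0.0917, 0.2491]
tool_rot: [0.045, 0.999, -0.0, 0.001]
ft_force: [0.1, 0.6, -0.3]
grip_width: 0.0005
grip_force: 0.0
```

```bash
python3 - <<'E'
from rig import *
import cv2
o=get_obs();print(o["position"],o["tool_rot"],o["ft_force"])
c=camera("side");cv2.imwrite("pics/s1.png",cv2.resize(c["pixels"][190:310,190:350],None,fx=4,fy=4,interpolation=cv2.INTER_CUBIC))
E
```

```text
[ 0.49895485 -0.09172915  0.24910007] [ 4.52942583e-02  9.98973030e-01 -3.97857594e-04  1.07601418e-03] [ 0.1028381   0.62227633 -0.33227447]
```

View pics/s1.png

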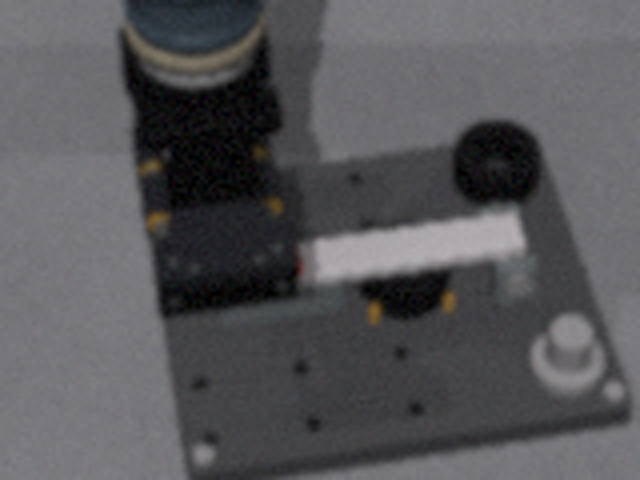

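The fingers stand just behind the tab at crop (295,265), over the strap. Now I creep forward.

Request:
{"method": "move_arm", "body": {"commands": [[[-0.05,0,0,0,0,0],[-0.1,0,0,0,0,0],[-0.15,0,0,0,0,0],[-0.2,0,0,0,0,0],[-0.2,0,0,0,0,0]]]}}

```text
time: 3.8
position: [0.5066, -0.0924, 0.248]
tool_rot: [0.045, 0.999, -0.0, 0.0]
ft_force: [0.5, 0.5, -0.9]
grip_width: 0.0006
grip_force: 0.0
```

Request:
{"method": "move_arm", "body": {"commands": [[[-0.025,0,0,0,0,0],[-0.05,0,0,0,0,0],[-0.05,0,0,0,0,0]]]}}

```text
time: 4.18
position: [0.5085, -0.0925, 0.2481]
tool_rot: [0.045, 0.999, -0.0, 0.0]
ft_force: [-0.3, -0.7, -0.2]
grip_width: 0.0004
grip_force: 0.0
```

Request:
{"method": "move_arm", "body": {"commands": [[[-0.025,0,0,0,0,0],[-0.05,0,0,0,0,0],[-0.05,0,0,0,0,0]]]}}

```text
time: 4.55
position: [0.5105, -0.0927, 0.2481]
tool_rot: [0.045, 0.999, -0.0, 0.0]
ft_force: [0.4, -0.3, 0.4]
grip_width: 0.0004
grip_force: 0.0
```

Request:
{"method": "move_arm", "body": {"commands": [[[-0.025,0,0,0,0,0],[-0.05,0,0,0,0,0],[-0.05,0,0,0,0,0]]]}}

```text
time: 4.92
position: [0.5117, -0.0928, 0.2479]
tool_rot: [0.045, 0.999, 0.0, -0.001]
ft_force: [-3.8, -1.7, 2.8]
grip_width: 0.0005
grip_force: 1.5
```

Request:
{"method": "move_arm", "body": {"commands": [[[-0.0125,0,0,0,0,0],[-0.025,0,0,0,0,0],[-0.025,0,0,0,0,0]]]}}

```text
time: 5.3
position: [0.5121, -0.0928, 0.2479]
tool_rot: [0.045, 0.999, 0.0, -0.002]
ft_force: [-5.9, -0.2, 4.4]
grip_width: 0.0001
grip_force: 2.8
```

Request:
{"method": "move_arm", "body": {"commands": [[[-0.0125,0,0,0,0,0],[-0.025,0,0,0,0,0],[-0.025,0,0,0,0,0]]]}}

```text
time: 5.68
position: [0.5131, -0.0929, 0.2479]
tool_rot: [0.045, 0.999, 0.0, -0.002]
ft_force: [-6.1, -1.8, 3.4]
grip_width: 0.0005
grip_force: 2.9
```

Request:
{"method": "move_arm", "body": {"commands": [[[-0.0125,0,0,0,0,0],[-0.025,0,0,0,0,0],[-0.025,0,0,0,0,0]]]}}

```text
time: 6.05
position: [0.514, -0.093, 0.248]
tool_rot: [0.045, 0.999, 0.0, -0.002]
ft_force: [-6.0, -1.4, 4.2]
grip_width: 0.0002
grip_force: 2.9
```

Request:
{"method": "move_arm", "body": {"commands": [[[-0.0125,0,0,0,0,0],[-0.025,0,0,0,0,0],[-0.0375,0,0,0,0,0],[-0.05,0,0,0,0,0],[-0.05,0,0,0,0,0]]]}}

```text
time: 6.68
position: [0.516, -0.0931, 0.248]
tool_rot: [0.045, 0.999, 0.0, -0.002]
ft_force: [-6.3, -1.8, 3.9]
grip_width: 0.0004
grip_force: 2.9
```

Request:
{"method": "move_arm", "body": {"commands": [[[-0.0125,0,0,0,0,0],[-0.025,0,0,0,0,0],[-0.0375,0,0,0,0,0],[-0.05,0,0,0,0,0],[-0.05,0,0,0,0,0]]]}}

```text
time: 7.3
position: [0.518, -0.0933, 0.2479]
tool_rot: [0.045, 0.999, 0.0, -0.002]
ft_force: [-6.2, -0.7, 4.6]
grip_width: 0.0001
grip_force: 2.9
```

Request:
{"method": "move_arm", "body": {"commands": [[[-0.0125,0,0,0,0,0],[-0.025,0,0,0,0,0],[-0.0375,0,0,0,0,0],[-0.05,0,0,0,0,0],[-0.05,0,0,0,0,0]]]}}

```text
time: 7.92
position: [0.52, -0.0935, 0.2479]
tool_rot: [0.045, 0.999, 0.0, -0.002]
ft_force: [-6.9, -1.6, 4.3]
grip_width: 0.0003
grip_force: 2.9
```

Request:
{"method": "move_arm", "body": {"commands": [[[-0.0125,0,0,0,0,0],[-0.025,0,0,0,0,0],[-0.0375,0,0,0,0,0],[-0.05,0,0,0,0,0],[-0.05,0,0,0,0,0]]]}}

```text
time: 8.55
position: [0.522, -0.0937, 0.2479]
tool_rot: [0.045, 0.999, 0.0, -0.002]
ft_force: [-5.1, -1.3, 4.1]
grip_width: 0.0006
grip_force: 2.9
```

Request:
{"method": "move_arm", "body": {"commands": [[[-0.0125,0,0,0,0,0],[-0.025,0,0,0,0,0],[-0.0375,0,0,0,0,0],[-0.05,0,0,0,0,0],[-0.05,0,0,0,0,0]]]}}

```text
time: 9.18
position: [0.524, -0.0939, 0.248]
tool_rot: [0.045, 0.999, 0.0, -0.002]
ft_force: [-5.6, -0.9, 4.4]
grip_width: 0.0006
grip_force: 2.9
```

Request:
{"method": "move_arm", "body": {"commands": [[[-0.0125,0,0,0,0,0],[-0.025,0,0,0,0,0],[-0.0375,0,0,0,0,0],[-0.05,0,0,0,0,0],[-0.05,0,0,0,0,0]]]}}

```text
time: 9.8
position: [0.526, -0.094, 0.2479]
tool_rot: [0.045, 0.999, 0.0, -0.002]
ft_force: [-6.0, -1.5, 4.4]
grip_width: 0.0003
grip_force: 2.9
```

Request:
{"method": "move_arm", "body": {"commands": [[[-0.0125,0,0,0,0,0],[-0.025,0,0,0,0,0],[-0.0375,0,0,0,0,0],[-0.05,0,0,0,0,0],[-0.05,0,0,0,0,0]]]}}

```text
time: 10.42
position: [0.528, -0.0942, 0.2479]
tool_rot: [0.045, 0.999, 0.0, -0.002]
ft_force: [-5.8, -1.4, 3.9]
grip_width: 0.0003
grip_force: 2.9
```

Request:
{"method": "move_arm", "body": {"commands": [[[-0.0125,0,0,0,0,0],[-0.025,0,0,0,0,0],[-0.0375,0,0,0,0,0],[-0.05,0,0,0,0,0],[-0.05,0,0,0,0,0]]]}}

```text
time: 11.05
position: [0.53, -0.0944, 0.2479]
tool_rot: [0.045, 0.999, 0.0, -0.002]
ft_force: [-5.6, -0.3, 4.2]
grip_width: 0.0006
grip_force: 2.9
```

Request:
{"method": "move_arm", "body": {"commands": [[[-0.0125,0,0,0,0,0],[-0.025,0,0,0,0,0],[-0.0375,0,0,0,0,0],[-0.05,0,0,0,0,0],[-0.05,0,0,0,0,0]]]}}

```text
time: 11.68
position: [0.532, -0.0946, 0.248]
tool_rot: [0.045, 0.999, 0.0, -0.002]
ft_force: [-5.9, -1.6, 3.8]
grip_width: 0.0005
grip_force: 2.9
```

Request:
{"method": "move_arm", "body": {"commands": [[[-0.0125,0,0,0,0,0],[-0.025,0,0,0,0,0],[-0.0375,0,0,0,0,0],[-0.05,0,0,0,0,0],[-0.05,0,0,0,0,0]]]}}

```text
time: 12.3
position: [0.534, -0.0947, 0.2479]
tool_rot: [0.045, 0.999, 0.0, -0.002]
ft_force: [-6.6, -0.6, 4.4]
grip_width: 0.0003
grip_force: 2.9
```

Request:
{"method": "move_arm", "body": {"commands": [[[-0.0125,0,0,0,0,0],[-0.025,0,0,0,0,0],[-0.0375,0,0,0,0,0],[-0.05,0,0,0,0,0],[-0.05,0,0,0,0,0]]]}}

```text
time: 12.92
position: [0.536, -0.0949, 0.2479]
tool_rot: [0.045, 0.999, 0.0, -0.002]
ft_force: [-5.1, -1.4, 4.9]
grip_width: 0.0007
grip_force: 2.9
```

Request:
{"method": "move_arm", "body": {"commands": [[[-0.0125,0,0,0,0,0],[-0.025,0,0,0,0,0],[-0.0375,0,0,0,0,0],[-0.05,0,0,0,0,0],[-0.05,0,0,0,0,0]]]}}

```text
time: 13.55
position: [0.5379, -0.0951, 0.2479]
tool_rot: [0.045, 0.999, 0.0, -0.002]
ft_force: [-6.9, 0.2, 4.7]
grip_width: 0.0004
grip_force: 2.9
```

Request:
{"method": "move_arm", "body": {"commands": [[[-0.0125,0,0,0,0,0],[-0.025,0,0,0,0,0],[-0.025,0,0,0,0,0]]]}}

```text
time: 13.92
position: [0.5385, -0.0951, 0.248]
tool_rot: [0.045, 0.999, 0.0, -0.003]
ft_force: [-6.3, -1.4, 5.7]
grip_width: 0.0005
grip_force: 3.6
```

Request:
{"method": "move_arm", "body": {"commands": [[[-0.0125,0,0,0,0,0],[-0.025,0,0,0,0,0],[-0.025,0,0,0,0,0]]]}}

```text
time: 14.3
position: [0.539, -0.0952, 0.2479]
tool_rot: [0.045, 0.999, 0.001, -0.004]
ft_force: [-8.5, -1.7, 6.6]
grip_width: 0.0001
grip_force: 4.3
```

Request:
{"method": "move_arm", "body": {"commands": [[[-0.0125,0,0,0,0,0],[-0.025,0,0,0,0,0],[-0.025,0,0,0,0,0]]]}}

```text
time: 14.68
position: [0.5395, -0.0952, 0.2479]
tool_rot: [0.045, 0.999, 0.001, -0.005]
ft_force: [-10.3, -1.8, 7.6]
grip_width: 0.0005
grip_force: 5.0
```

Request:
{"method": "move_arm", "body": {"commands": [[[0.1,0,0,0,0,0],[0.4,0,0,0,0,0],[0.8,0,0,0,0,0],[1.19,0,0,0,0,0],[1.19,0,0,0,0,0]]]}}

```text
time: 15.3
position: [0.4941, -0.091, 0.2481]
tool_rot: [0.046, 0.999, 0.0, -0.0]
ft_force: [0.1, 0.6, 0.0]
grip_width: 0.0002
grip_force: 0.0
```

Request:
{"method": "move_arm", "body": {"commands": [[[0,0,0,0,0,0],[0,0,0,0,0,0],[0,0,0,0,0,0],[0,0,0,0,0,0],[0,0,0,0,0,0]]], "claw": -0.4}}

```text
time: 15.92
position: [0.4949, -0.0913, 0.248]
tool_rot: [0.045, 0.999, -0.0, 0.0]
ft_force: [0.1, 0.5, -0.1]
grip_width: 0.0424
grip_force: 0.0
```

```bash
python3 - <<'E'
from rig import *
from h import *
o=get_obs();print(o["position"],o["tool_rot"],o["ft_force"],o["grip_width"])
c=camera("wrist");r=big(red(c));p=world(c,r);print(r.sum(),np.percentile(p,[2,50,98],axis=0))
cv2.imwrite("pics/w3.png",c["pixels"])
E
```

```text
[ 0.49493573 -0.09126809  0.24803907] [ 4.53765921e-02  9.98969951e-01 -1.19066231e-05  4.12804109e-05] [ 0.07512949  0.48634575 -0.14329253] 0.042354871673662066Traceback (most recent call last):
  File "<stdin>", line 4, in <module>
  File "h.py", line 12, in big
    n,l,s,_=cv2.connectedComponentsWithStats(m.astype(np.uint8)); return l==1+np.argmax(s[1:,4])
                                                                              ~~~~~~~~~^^^^^^^^^
    return _wrapfunc(a, 'argmax', axis=axis, out=out, **kwds)
    return bound(*args, **kwds)
ValueError: attempt to get argmax of an empty sequence
```

Request:
{"method": "move_arm", "body": {"commands": [[[0,0,0,0,0,0],[0,0,0,0,0,0],[0,0,0.2,0,0,0],[0,0,0.4,0,0,0],[0,0,0.6,0,0,0],[0,0,0.71,0,0,0],[0,0,0.71,0,0,0]]]}}

```text
time: 16.85
position: [0.4947, -0.0912, 0.2191]
tool_rot: [0.045, 0.999, 0.0, -0.001]
ft_force: [0.1, 0.4, -0.0]
grip_width: 0.0608
grip_force: 0.0
```

Request:
{"method": "move_arm", "body": {"commands": [[[0,0,0,0,0,0],[0,0,0,0,0,0],[0,0,0,0,0,0],[0,0,0,0,0,0],[0,0,0,0,0,0],[0,0,0,0,0,0]]], "claw": 1, "squeeze": 15}}

```text
time: 17.6
position: [0.4949, -0.0901, 0.2198]
tool_rot: [0.046, 0.999, 0.001, 0.0]
ft_force: [2.1, 6.3, 0.8]
grip_width: 0.0276
grip_force: 15.0
```

Request:
{"method": "move_arm", "body": {"commands": [[[0,0.03,-0.025,0,0,0],[0,0.03,-0.05,0,0,0],[0,0.03,-0.05,0,0,0]]]}}

```text
time: 17.98
position: [0.4951, -0.0898, 0.2215]
tool_rot: [0.046, 0.999, 0.0, 0.0]
ft_force: [3.5, 4.1, -5.9]
grip_width: 0.0278
grip_force: 15.0
```

Request:
{"method": "move_arm", "body": {"commands": [[[0,0,-0.025,0,0,0],[0,0,-0.025,0,0,0]]]}}

```text
time: 18.23
position: [0.4951, -0.0898, 0.2226]
tool_rot: [0.046, 0.999, 0.0, 0.0]
ft_force: [3.5, 4.8, -5.4]
grip_width: 0.0275
grip_force: 15.0
```

It lifted 3 mm, beyond the lock's play, at a steady 5 N, so it's unlocked. Now I raise it along the arc.

Request:
{"method": "move_arm", "body": {"commands": [[[-0.022,0,-0.153,0,0,0],[-0.073,0,-0.47,0,0,0],[-0.146,0,-0.783,0,0,0],[-0.24,0,-1.09,0,0,0],[-0.356,0,-1.39,0,0,0],[-0.492,0,-1.68,0,0,0],[-0.649,0,-1.96,0,0,0],[-0.824,0,-2.23,0,0,0],[-1.018,0,-2.485,0,0,0],[-1.23,0,-2.727,0,0,0],[-1.457,0,-2.953,0,0,0],[-1.457,0,-2.953,0,0,0]]]}}

```text
time: 19.73
position: [0.5532, -0.095, 0.3422]
tool_rot: [0.045, 0.999, 0.0, -0.0]
ft_force: [-2.3, 5.4, 2.7]
grip_width: 0.0279
grip_force: 15.0
```

Request:
{"method": "move_arm", "body": {"commands": [[[-0.243,0,-0.21,0,0,0],[-0.5,0,-0.402,0,0,0],[-0.769,0,-0.575,0,0,0],[-1.051,0,-0.73,0,0,0],[-1.343,0,-0.865,0,0,0],[-1.643,0,-0.979,0,0,0],[-1.951,0,-1.071,0,0,0],[-2.264,0,-1.142,0,0,0],[-2.581,0,-1.19,0,0,0],[-2.901,0,-1.217,0,0,0],[-3.13,0,-1.222,0,0,0],[-3.13,0,-1.222,0,0,0]]]}}

```text
time: 21.22
position: [0.6788, -0.1062, 0.3907]
tool_rot: [0.045, 0.999, 0.001, 0.001]
ft_force: [1.9, 4.8, -1.5]
grip_width: 0.0278
grip_force: 15.0
```

```bash
python3 - <<'E'
from rig import *
import cv2
o=get_obs();print(o["position"],o["ft_force"],o["grip_width"])
c=camera("side");cv2.imwrite("pics/s2.png",cv2.resize(c["pixels"][130:310,190:370],None,fx=3,fy=3,interpolation=cv2.INTER_CUBIC))
E
```

```text
[ 0.67875523 -0.10622364  0.39070475] [ 1.88792254  4.77352257 -1.47174231] 0.027809556872755294
```

View pics/s2.png

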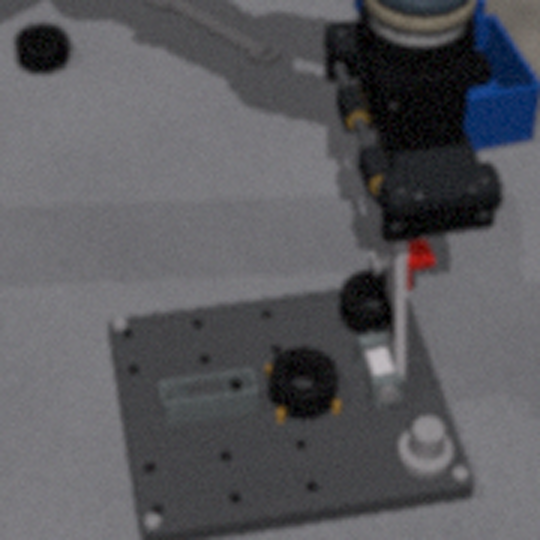

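The strap stands upright in the grip (crop 400,310), with the tab at (420,255). The ring is in its nest at (305,382). Next I let go and withdraw upward.

Request:
{"method": "move_arm", "body": {"commands": [[[0,0,0,0,0,0],[0,0,0,0,0,0],[0,0,0,0,0,0],[0,0,0,0,0,0],[0,0,0,0,0,0],[0,0,0,0,0,0],[0,0,0,0,0,0]]], "claw": -0.5}}

```text
time: 22.15
position: [0.6777, -0.1067, 0.3896]
tool_rot: [0.045, 0.999, -0.0, -0.0]
ft_force: [0.1, -0.2, -0.2]
grip_width: 0.0655
grip_force: 0.0
```

Request:
{"method": "move_arm", "body": {"commands": [[[0,0,-0.5,0,0,0],[0,0,-1,0,0,0],[0,0,-1.5,0,0,0],[0,0,-2,0,0,0],[0,0,-2.5,0,0,0],[0,0,-2.5,0,0,0],[0,0,-2.5,0,0,0]]]}}

```text
time: 23.02
position: [0.6774, -0.1066, 0.4887]
tool_rot: [0.045, 0.999, 0.0, -0.001]
ft_force: [-0.8, -0.8, -0.6]
grip_width: 0.0653
grip_force: 0.0
```

```bash
python3 - <<'E'
from rig import *
import cv2
o=get_obs();print(o["position"],o["ft_force"],o["grip_width"],o["time"])
c=camera("side");cv2.imwrite("pics/s3.png",cv2.resize(c["pixels"][130:310,190:370],None,fx=3,fy=3,interpolation=cv2.INTER_CUBIC))
E
```

```text
[ 0.67744426 -0.10664343  0.48872052] [-0.8253324  -0.84560258 -0.55233659] 0.06526220896482852 23.025
```

View pics/s3.png

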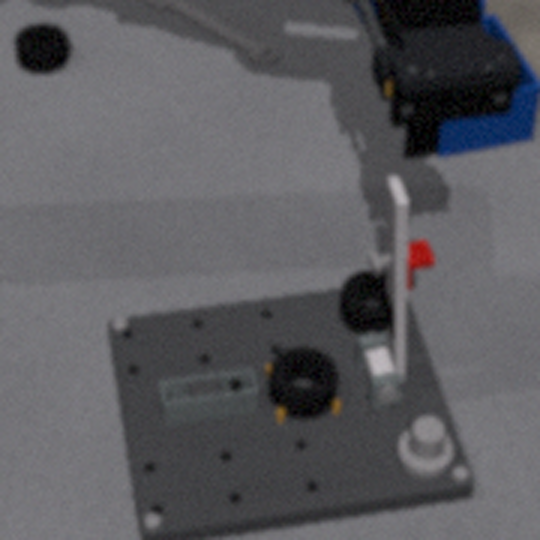

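The strap stands free and upright (crop 400,180 to 400,375), the gripper is clear above it, and the ring is in its nest.

```bash
python3 -c "
from rig import *
print(hand_in())"
```

```text
the job is handed in; nothing more can be done
None
```

The clamp is open and the job is handed in: I pushed the tab to its sprung stop at about 10 N along the strap (about 13 N in all), raised the strap upright and let it go, and the ring is still in its nest; the hand-in gave no verdict.

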